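Lock a kitchen knife in the clamp of a sharpening stand

TASK

Get the knife ready for sharpening: slide it back in the clamp until its spine sits against both stop pins, and lock it there with the cam lever folded all the way down. The lock force must be right: set the knurled nut, which is backed off too far, so that the lever begins to bite half-way through its swing; do not force the lever if it bites earlier. Leave the other things on the worktop where they are.

Things in the scene. Friction and masses are not known exactly. Their poses are not given: they have to be found in the camera images.
- sharpener: Sharpening stand, fixed: beech board 185 x 220 mm, top at z 24 mm, with a clamp on a column. Origin on the worktop under the stud; +y along the clamp from stud to jaws, -y to the cam lever; +x along the knife to its tip. Positions 'in the stand' are mm in this frame. A ball socket, 57 mm high, is at x 40, y -20. A steel plate (top at z 96 to 111) rocks on the stud over the fixed lower arm.
- lower_jaw: Fixed lower jaw, part of the stand (same origin and axes). Its rubber-faced top at z 76 spans x -22 to 22, y 42 to 61; the blade lies on it. Behind the blade two steel stop pins, 6 mm thick, stand at x -16 and 16, y 40, up to z 81.5. The plate's nose, a bar 40 mm long at y 54, comes down on the blade from above; it starts 6.5 to 12.5 mm above the blade.
- stop_line (a point): In the stand x 0, y 43, z 77.5: where the knife's origin is when its spine touches both stop pins (a few mm off along x does not matter).
- handle_rest (a point): In the stand x -115, y 66, z 68.5: middle of the cork top (12 mm in x, 44 mm in y) on which the knife's handle lies.
- knife: Loose knife, 0.2 kg, lying flat, blade on the lower jaw, 6 to 11 mm short of the pins and up to 0.06 rad askew, handle on the rest. Origin on the spine, mid-thickness, 45 mm ahead of the bolster; +x to the tip (x 98), +y to the cutting edge. Blade 3 mm thick, 30 wide. Wooden handle x -53 to -156, y 1 to 24, z -9 to 9: grip it across its width at about x -82. Light contact is enough to seat it.
- nut_axis (a point): Fixed point on the stud's axis, z 128: height at which to grip the knurled nut. Its head is 33 mm across, 25 tall, top at z 138 to 143; the neck below is 13 mm tall. Clockwise from above lowers the nose 1.3 mm and sinks the nut 0.8 mm per rad (follow it down). How far it is backed off is not measured: it needs 1.5 to 5.6 rad clockwise. It stays where left; turning takes 0.3 N m.
- lever (a joint): Lever angle, rad: 0 straight up (as found), 1.6 folded flat away from the nut, at its stop. It stays where left unless loaded (friction 0.06 N m). On the way down its cam lowers the nose, in mm at rad: 0 at 0.4, 1.2 at 0.5, 2.4 at 0.6, 3.6 at 0.7, 4.7 at 0.8, 5.7 at 0.9, 6.6 at 1.0, 7.3 at 1.1, 7.9 at 1.2, 8.3 at 1.3, 8.6 at 1.5. It bites when the nose meets the blade; past 1.5 it holds itself.
- lever_hinge (a point): Hinge axis of the lever (along the stand's x), in the stand x 0, y -75, z 70; fixed. Past the bite the clamp resists with 11 N per mm of nose travel, and from 3 N on it swings a free lever back up. Pushing the lever's end takes 1 to 2 N before the bite; with the nut right (bite at 0.8 rad, half-way) 4 N just after it and 6 N at 1.0 rad, then less; with the nut too loose it is hardly felt.
- lever_grip (a point): Middle of the lever's black grip, 54 mm from the hinge, moves with the lever. The grip is 13 mm wide (along the stand's x), 8 thick, 24 long (42 to 66 mm from the hinge). It can be pinched across its width from above at every angle and turns between the fingers.
- mug: White mug, bystander, 78 mm across, 101 tall; origin under it.
- egg_timer: Round wind-up kitchen timer, bystander, 66 mm across, 55 tall; origin under its middle.
- masking_tape: Roll of tape, bystander, 96 mm across, 25 tall; origin under its middle.
- stone_rod: Sharpening stone in a holder on a steel guide rod with a wooden grip, laid aside, bystander, 290 mm long, 25 tall; origin under it near the middle, x along the rod.

How it is judged:
By the outcome, as a careful person would: the job done as asked, in the order asked, and still so for the second after the job is handed in, with the robot touching nothing.
It also fails if it takes over 72 s, if anything falls off the work surface, if the arm or the gripper's body presses on something with over 40 N, if the wrist force passes 120 N, or if a joint passes its speed limit or range.

ROBOT

A 6-joint arm with a two-finger parallel gripper is mounted at the origin on a cart in front of the work surface, level with it; the furniture and walls round the work are solid. World frame = base frame: x ahead of the robot, y to its left, z up, the work surface at z = 0. Lengths are in m, angles in rad, forces in N, time in s.
With the tool pointing down it reaches from about 0.325 to 0.85 m from the base axis. Payload 4.4 kg.
Tool frame: the origin (TCP) lies midway between the tips of the shut fingers; the grasp point (between the pads) lies 19 mm behind it; x points along the fingers, y is the direction in which the jaws open and shut, and the axes are right-handed (so a half turn about x gives the same grasp; the last joint's range is limited). The gripper opens to 94 mm and grips with 3 to 60 N. Pads are 16 mm wide; open, the fingers measure 119 mm over their backs; the gripper's body (75 mm by 177 mm) begins 78 mm behind the grasp point.
Start: joints at [0.979, 0.207, 1.542, -0, 1.393, -0.15], TCP at [0.246, 0.52, 0.205] pointing down, gripper open.
Joint ranges: [-2.73, 2.73], [-0.86, 2.22], [0.23, 2.46], [-1.11, 4.25], [0.08, 2.63], [-2.82, 2.82]. Speed limits (rad/s): [2.79, 2.79, 3.14, 3.14, 3.14, 3.14].

INTERFACE

Orientations are given as a unit quaternion [x, y, z, w].
In Python, from bench import r gives the robot as it stands. Calls block until the motion is done:
- r.movep(position, orientation): joint-space move of the TCP to a pose.
- r.servo_line(position, attitude=None, v=0.15, force_limit=None): straight line of the TCP; attitude=None keeps the orientation; v is the mean speed in m/s. With force_limit (N) it stops when the force on the tool has changed by that much, and returns True; else False.
- r.set_joints(angles): joint-space move.
- r.ungrasp() and r.close(grip_force=None): open the fingers fully, or close them until they stop; grip_force is the grip in N (None keeps the last).
- r.wait(seconds).
- r.ik(position, orientation): joint angles nearest the present ones, or None.
- r.get_image(name): name is "scene" or "top" or "wrist"; returns the picture (400x640x3 uint8, red, green, blue); there is no depth.
- r.camera_params(name): a dict with "vertical_fov" (degrees; the focal length in pixels is half the picture's height over the tangent of half this angle, whatever the lens; pixels are square), "cx", "cy" (the principal point, pixels), "dist_coeffs" ([k1, k2, p1, p2, k3] as OpenCV has them; the pictures are not rectified), "xyz" and "orientation" of the camera in the world; the wrist camera has in their place "tool_from_camera" (4x4, takes a point from camera to tool coordinates, whose origin is the TCP and whose axes are the tool frame's). Camera axes: x right, y down, z forward; pixel columns grow to the right and rows downward; lengths in m; the calibration is good to about 2 mm. A picture is of the moment at which its call begins: read the wrist's pose just before it. camera_params takes no time and is no camera call.
A pose or a line that the arm cannot do raises r.PlanningError and nothing moves.
- r.close_job(): hands the job in, once; it reports no verdict.
Trained networks look in the newest picture that a camera, given by its name, has taken for a name from the list of things; names that differ only in an ending like _2 or _b are one class to them, and where a whole thing is asked for, a point or a joint stands for the part that bears it (a point fixed in the world has none). Each returns a list of dicts, best first, with "score" (0 to 1); they miss things now and then, are a little off and sometimes report something else, mostly with a low value. They report only what shows in the picture. A call takes as long as a camera call.
- r.look_for(camera, name): "rect" ([centre column, centre row, width, height] in pixels, round what is visible of it).
Readings, each from a call of its own:
- r.current_time_s(): time.
- r.current_joint_pos(): joint angles.
- r.current_joint_velocities(): joint speeds.
- r.current_effort(): joint torques, N m.
- r.current_tool_pos(): TCP position.
- r.current_ee_rot(): TCP orientation.
- r.current_contact_force(): force on the tool from outside, world axes, zero at the start.
- r.current_moment(): the same for the moment, N m.
- r.current_width(): finger opening in m.
Only numpy, scipy, OpenCV 4.12 (cv2) and the standard library are available. Lean on these libraries where they do the work, as an engineer would, in place of code of your own. Each camera call takes 0.05 s, during which the arm holds its last target.

## Working session

There is one attempt and no reset: what is moved stays moved. The work goes in short steps, each a Python script; the robot and the scene stay as the last script left them, time stands still between calls to the robot, and variables do not carry over. Pictures are saved under pics/ and viewed, and the job is handed in when it is done.

```bash
ls; mkdir -p pics; cat > h.py <<'E'
from bench import r
import numpy as np, cv2
from scipy.spatial.transform import Rotation as R
def save(n,f,crop=None,scale=1):
    im=r.get_image(n)
    if crop: im=im[crop[1]:crop[3],crop[0]:crop[2]]
    if scale!=1: im=cv2.resize(im,None,fx=scale,fy=scale,interpolation=cv2.INTER_CUBIC)
    cv2.imwrite('pics/'+f,im[:,:,::-1])
def cam(n):
    p=r.camera_params(n); f=200/np.tan(np.radians(p['vertical_fov'])/2)
    K=np.array([[f,0,p['cx']],[0,f,p['cy']],[0,0,1.]]); D=np.array(p['dist_coeffs'],float)
    if 'xyz' in p: T=np.eye(4); T[:3,:3]=R.from_quat(p['orientation']).as_matrix(); T[:3,3]=p['xyz']
    else:
        W=np.eye(4); W[:3,:3]=R.from_quat(r.current_ee_rot()).as_matrix(); W[:3,3]=r.current_tool_pos()
        T=W@np.array(p['tool_from_camera'])
    return K,D,T
def ray(c,uv):
    K,D,T=c; q=cv2.undistortPoints(np.array([[uv]],float),K,D)[0,0]
    d=T[:3,:3]@np.array([q[0],q[1],1]); return T[:3,3],d
def onz(c,uv,z):
    o,d=ray(c,uv); return o+d*(z-o[2])/d[2]
def proj(c,P):
    K,D,T=c; Pc=(np.atleast_2d(P)-T[:3,3])@T[:3,:3]
    return cv2.projectPoints(Pc,np.zeros(3),np.zeros(3),K,D)[0][:,0]
E
python3 - <<'E'
from h import *
save('scene','s0.png');save('top','t0.png');save('wrist','w0.png')
for n in('scene','top','wrist'):print(n,r.camera_params(n))
print(r.current_time_s(),r.current_ee_rot(),r.current_contact_force())
for n in('sharpener','knife','lever','nut_axis','mug','egg_timer','masking_tape','stone_rod'):
    for c in('top','scene'):
        try:
            print(n,c,[(np.round(d['rect']),round(d['score'],2)) for d in r.look_for(c,n)[:2]])
        except Exception as e: print(n,c,e)
print(r.current_time_s())
E
```

```text
pics
scene {'vertical_fov': 45.84659311589151, 'cx': 328.24147922564634, 'cy': 196.41280059904173, 'dist_coeffs': array([-0.04856899,  0.        ,  0.        ,  0.        ,  0.        ]), 'xyz': array([-0.59603653,  0.9272178 ,  0.78179032]), 'orientation': array([-0.38056706,  0.75731515, -0.47570498,  0.23525996])}
top {'vertical_fov': 52.914523274180276, 'cx': 324.2443415984781, 'cy': 199.89771619181124, 'dist_coeffs': array([-0.06942856,  0.        ,  0.        ,  0.        ,  0.        ]), 'xyz': array([0.18735782, 0.23676477, 1.46946034]), 'orientation': array([-0.5313561 ,  0.83583005, -0.11437296,  0.07725049])}
wrist {'vertical_fov': 68.31513028877087, 'cx': 322.9509571435355, 'cy': 200.06672593288658, 'dist_coeffs': array([-0.03255688,  0.        ,  0.        ,  0.        ,  0.        ]), 'tool_from_camera': array([[-3.82366377e-04, -2.71618385e-01,  9.62404960e-01,
        -1.79255305e-01],
       [ 9.99999924e-01, -1.82663902e-04,  3.45749957e-04,
        -2.12368359e-04],
       [ 8.18845998e-05,  9.62405018e-01,  2.71618434e-01,
        -7.90087375e-02],
       [ 0.0000
[... 321 characters left out ...]
), 0.96)]
knife scene [(array([315., 218.,  25.,  41.]), 0.91)]
lever top []
lever scene []
nut_axis top []
nut_axis scene [(array([335., 223.,  84.,  64.]), 0.77)]
mug top [(array([234., 270.,  34.,  33.]), 0.87)]
mug scene [(array([227., 260.,  41.,  47.]), 0.78)]
egg_timer top [(array([254., 203.,  20.,  18.]), 0.76), (array([428., 187.,  56.,  12.]), 0.57)]
egg_timer scene [(array([245., 225.,  18.,  15.]), 0.53)]
masking_tape top [(array([398., 165.,  26.,  26.]), 0.48)]
masking_tape scene [(array([391., 193.,  23.,  16.]), 0.9), (array([335., 223.,  82.,  62.]), 0.46)]
stone_rod top [(array([435., 188.,  74.,  16.]), 0.81)]
stone_rod scene [(array([426., 202.,  58.,  12.]), 0.76)]
0.95
```

View pics/s0.png

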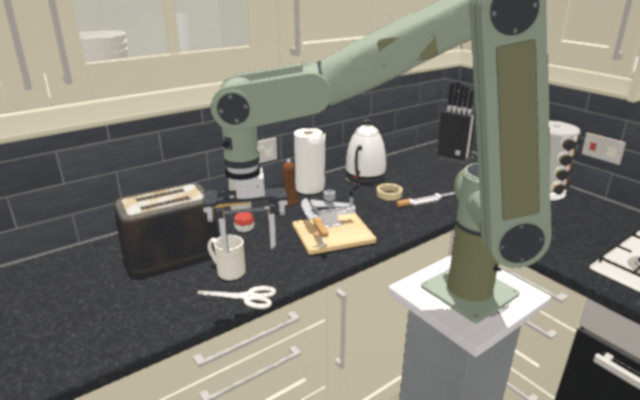

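View pics/t0.png

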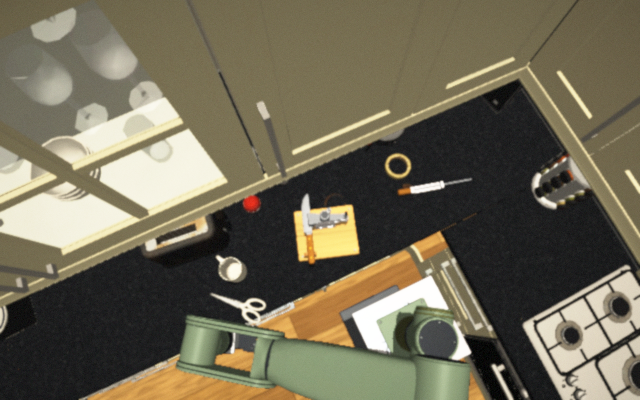

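View pics/w0.png

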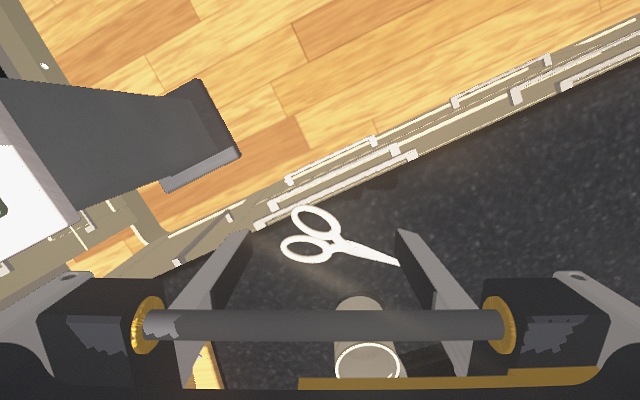

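```bash
python3 - <<'E'
import cv2
im=cv2.imread('pics/t0.png'); cv2.imwrite('pics/t0c.png',cv2.resize(im[180:275,280:370],None,fx=6,fy=6,interpolation=cv2.INTER_CUBIC))
E
```

```text
(no output)
```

View pics/t0c.png

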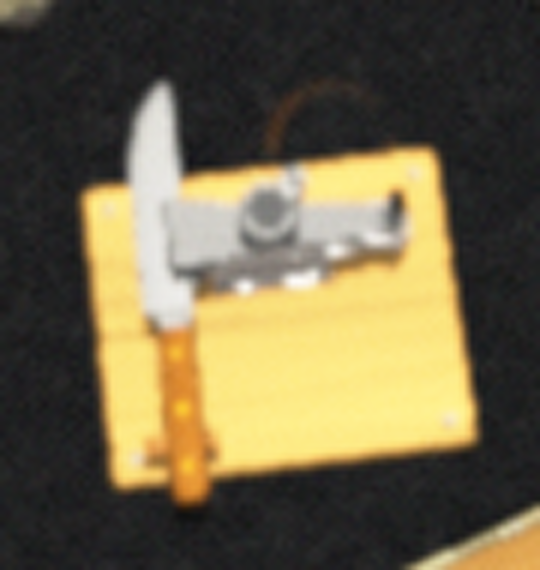

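```bash
python3 - <<'E'
from h import *
c=cam('top')
P=[onz(c,(280+u/6,180+v/6),.024) for u,v in[(83,188),(437,148),(478,442),(117,490)]]
for p in P:print(p.round(4))
print('ctr',np.mean(P,0)); 
ex=(P[0]+P[1]-P[2]-P[3]);ey=(P[0]+P[3]-P[1]-P[2])
print(np.arctan2(ex[1],ex[0]),np.arctan2(-ey[0],ey[1]), np.linalg.norm(ex)/2,np.linalg.norm(ey)/2)
print('nut',onz(c,(280+270/6,180+211/6),.14))
print('tip,butt',onz(c,(280+163/6,180+84/6),.0775),onz(c,(280+190/6,180+500/6),.0775))
for n,uv in dict(mug=(234,270),tim=(254,203),tape=(398,166),rod=(435,188)).items(): print(n,onz(c,uv,.03))
E
```

```text
[0.5721 0.1937 0.024 ]
[ 0.502  -0.0158  0.024 ]
[0.3271 0.0426 0.024 ]
[0.393  0.2509 0.024 ]
ctr [0.44854979 0.11784424 0.024     ]
-0.31530662234192874 -0.31453937361351947 0.18619902066357524 0.21966725947677912
nut [0.48380526 0.10652005 0.14      ]
tip,butt [0.59648968 0.12541325 0.0775    ] [0.36229918 0.21460923 0.0775    ]
mug [0.4637513  0.47559629 0.03      ]
tim [0.6630092  0.31563575 0.03      ]
tape [ 0.56460468 -0.2385301   0.03      ]
rod [ 0.42722304 -0.32387182  0.03      ]
```

```bash
cat >> h.py <<'E'
O=np.array([.4838,.1065,0]); YAW=-.315
try:
    import json; _s=json.load(open('stand.json')); O=np.array(_s['O']);YAW=_s['yaw']
except Exception: pass
def S2W(p): return O+R.from_euler('z',YAW).as_matrix()@(np.asarray(p,float)/1000)
def W2S(p): return R.from_euler('z',-YAW).as_matrix()@(np.asarray(p)-O)*1000
def down(th):  # tool x down, tool y at angle th from stand +y (CCW)
    a=YAW+th+np.pi/2
    y=np.array([np.cos(a),np.sin(a),0]);x=np.array([0,0,-1.]);z=np.cross(x,y)
    return R.from_matrix(np.c_[x,y,z]).as_quat()
E
python3 - <<'E'
from h import *
for th in(0,np.pi,np.pi/2,-np.pi/2):
    for p in [(-82,48,70),(0,0,128),(0,-75,124),(0,-129,68)]:
        q=r.ik(S2W(p)-[0,0,.019],down(th)); print(round(th,2),p,None if q is None else np.round(q,2))
t=r.current_time_s()
r.movep(S2W((-82,48,220)),down(0)); print(r.current_time_s()-t)
save('wrist','w1.png')
E
```

```text
0 (-82, 48, 70) [ 0.21  0.15  1.96 -0.    1.03 -1.05]
0 (0, 0, 128) [ 0.04  0.14  1.83 -0.    1.17 -1.21]
0 (0, -75, 124) [-0.11  0.08  1.91 -0.    1.15 -1.37]
0 (0, -129, 68) [-0.23  0.13  1.99 -0.    1.02 -1.49]
3.14 (-82, 48, 70) [ 0.21  0.15  1.96 -0.    1.03  2.1 ]
3.14 (0, 0, 128) [ 0.04  0.14  1.83 -0.    1.17  1.93]
3.14 (0, -75, 124) [-0.11  0.08  1.91 -0.    1.15  1.77]
3.14 (0, -129, 68) [-0.23  0.13  1.99 -0.    1.02  1.65]
1.57 (-82, 48, 70) [ 0.21  0.15  1.96 -0.    1.03 -2.62]
1.57 (0, 0, 128) [ 0.04  0.14  1.83 -0.    1.17 -2.78]
1.57 (0, -75, 124) None
1.57 (0, -129, 68) None
-1.57 (-82, 48, 70) [ 0.21  0.15  1.96 -0.    1.03  0.52]
-1.57 (0, 0, 128) [ 0.04  0.14  1.83 -0.    1.17  0.36]
-1.57 (0, -75, 124) [-0.11  0.08  1.91 -0.    1.15  0.2 ]
-1.57 (0, -129, 68) [-0.23  0.13  1.99 -0.    1.02  0.08]
1.4333000000000002
```

View pics/w1.png

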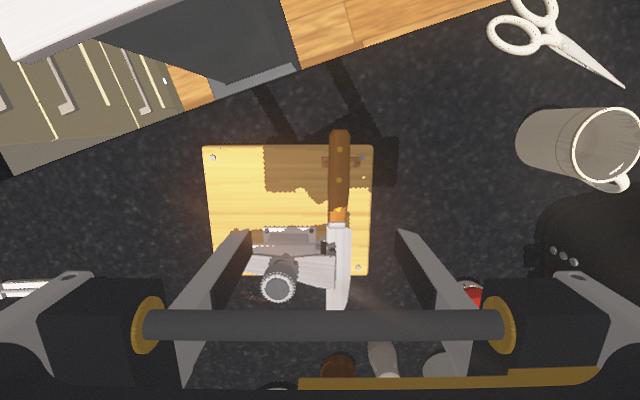

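```bash
python3 - <<'E'
import cv2
im=cv2.imread('pics/w1.png'); cv2.imwrite('pics/w1c.png',cv2.resize(im[120:320,190:390],None,fx=3,fy=3,interpolation=cv2.INTER_CUBIC))
E
python3 - <<'E'
from h import *
c=cam('wrist')
for nm,p in dict(BL=(-999,0,0)).items(): pass
pts=dict(nuttop=(0,0,141),pin1=(-16,40,81.5),pin2=(16,40,81.5),rest=(-115,66,68.5),lev=(0,-75,136),hinge=(0,-75,70))
for k,v in pts.items(): print(k,((proj(c,S2W(v))[0]-[190,120])*3).round(0))
E
```

```text
nuttop [252. 497.]
pin1 [377. 377.]
pin2 [377. 451.]
rest [445. 120.]
lev [ 34. 487.]
hinge [ 97. 401.]
```

View pics/w1c.png

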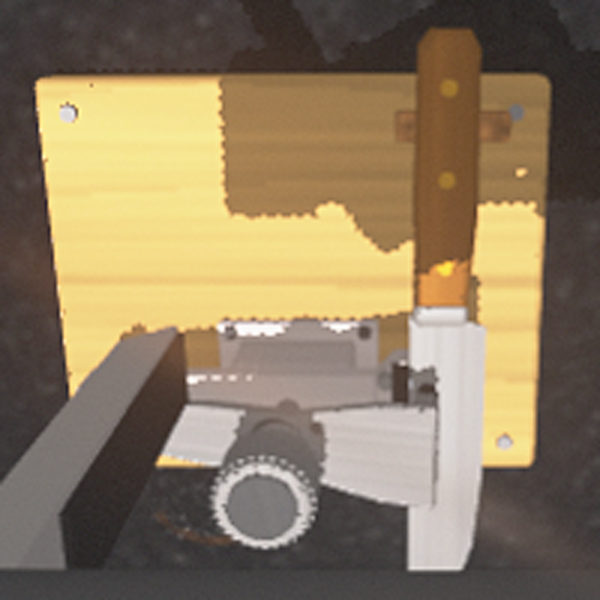

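```bash
python3 - <<'E'
from h import *
import json
c=cam('wrist')
def uv(a): return (190+a[0]/3,120+a[1]/3)
# fit shift
O2=O+R.from_euler('z',YAW).as_matrix()@np.array([.0014,.0030,0])
json.dump(dict(O=list(O2),yaw=YAW),open('stand.json','w'))
O[:]=O2
print(O)
for n,a,z in[('nut',(264,502),141),('rest',(454,125),68.5),('BLscrew',(67,113),24),('FL',(40,77),24),('FR',(550,77),24),('BR',(533,466),24),('spineA',(412,330),79),('spineB',(408,565),79),('edgeA',(486,330),77.5),('edgeB',(480,480),77.5),('hL',(417,60),77),('hR',(480,60),77),('hL2',(415,290),77),('hR2',(471,290),77),('butt',(449,28),79),('bolster',(440,305),77.5),('socket/lever?',(0,0),70)]:
    print(n,W2S(onz(c,uv(a),z/1000)).round(1))
E
```

```text
[0.48606056 0.10891865 0.        ]
nut [  0.6   0.9 141. ]
rest [-114.4   66.3   68.5]
BLscrew [-113.   -95.7   24. ]
FL [-128.2 -105.7   24. ]
FR [-128.2  109.1   24. ]
BR [ 54.9 109.8  24. ]
spineA [-36.2  50.8  79. ]
spineB [70.  49.7 79. ]
edgeA [-35.7  79.6  77.5]
edgeB [30.3 79.1 77.5]
hL [-139.    52.1   77. ]
hR [-139.    74.7   77. ]
hL2 [-51.9  51.9  77. ]
hR2 [-51.9  73.5  77. ]
butt [-150.3   63.3   79. ]
bolster [-46.   61.6  77.5]
socket/lever? [-160.2  -99.    70. ]
```

```bash
python3 - <<'E'
from h import *
A=down(0); z=78-19
t=r.current_time_s()
r.movep(S2W((-82,62.8,110)),A)
print(r.servo_line(S2W((-82,62.8,z)),A,v=.1,force_limit=8))
print('f0',r.current_contact_force(),W2S(r.current_tool_pos()))
r.close(10); print(r.current_width(),r.current_contact_force())
f0=np.array(r.current_contact_force());m0=np.array(r.current_moment())
Rz=R.from_euler('z',-YAW)
y=62.8
r.servo_line(S2W((-82,y-5,z)),A,v=.03,force_limit=4)
print('5mm',Rz.apply(np.array(r.current_contact_force())-f0))
for i in range(20):
    p=W2S(r.current_tool_pos()); 
    hit=r.servo_line(S2W((-82,y-5-.5*(i+1),z)),A,v=.02)
    f=Rz.apply(np.array(r.current_contact_force())-f0);m=np.array(r.current_moment())-m0
    print(i,W2S(r.current_tool_pos()).round(2),f.round(2),m.round(3), (m[2]/f[1]*1000).round(0) if abs(f[1])>.5 else '')
    if abs(f[1])>4: break
print(r.current_time_s(),r.current_time_s()-t,r.current_width())
E
```

```text
False
f0 [-0.05883826 -0.06520129  0.27119633] [-81.05860689  63.31528088  60.0411089 ]
0.023677611078741362 [-1.00894308  0.36105014  0.05361884]
5mm [ 1.10041118 -1.22154075  1.46357465]
0 [-82.06  57.22  58.95] [ 0.81  1.65 -1.02] [ 0.061 -0.035  0.081] 49.0
1 [-82.    56.86  58.98] [ 0.97  0.53 -1.02] [ 0.203 -0.002  0.083] 154.0
2 [-82.    56.28  58.99] [ 1.1   1.08 -1.7 ] [ 0.13  -0.097 -0.014] -13.0
3 [-82.04  55.79  58.98] [ 1.85  0.03 -0.38] [ 0.218 -0.096  0.094] 
4 [-82.05  55.35  58.97] [ 1.66  2.31 -1.63] [ 0.227 -0.044  0.149] 65.0
5 [-82.06  55.    59.01] [ 0.43  2.31 -1.08] [ 0.43  -0.025  0.186] 80.0
6 [-82.17  54.44  59.02] [-0.16  3.29 -1.07] [0.607 0.038 0.208] 63.0
7 [-82.25  53.92  58.97] [-1.34  3.28  0.27] [0.73  0.117 0.248] 76.0
8 [-82.28  53.42  59.01] [-0.97  4.19 -0.12] [0.89  0.241 0.232] 56.0
7.2583 4.825 0.02372559256467688
```

```bash
python3 - <<'E'
from h import *
save('wrist','w2.png')
im=cv2.imread('pics/w2.png'); cv2.imwrite('pics/w2c.png',cv2.resize(im[130:330,220:420],None,fx=3,fy=3,interpolation=cv2.INTER_CUBIC))
c=cam('wrist')
for v in [(-16,40,81.5),(16,40,81.5),(-40,43,79),(60,43,79),(-40,73,79)]: print(v,((proj(c,S2W(v))[0]-[220,130])*3).round(0))
E
```

```text
(-16, 40, 81.5) [248. 658.]
(16, 40, 81.5) [251. 772.]
(-40, 43, 79) [260. 557.]
(60, 43, 79) [267. 899.]
(-40, 73, 79) [402. 557.]
```

View pics/w2c.png

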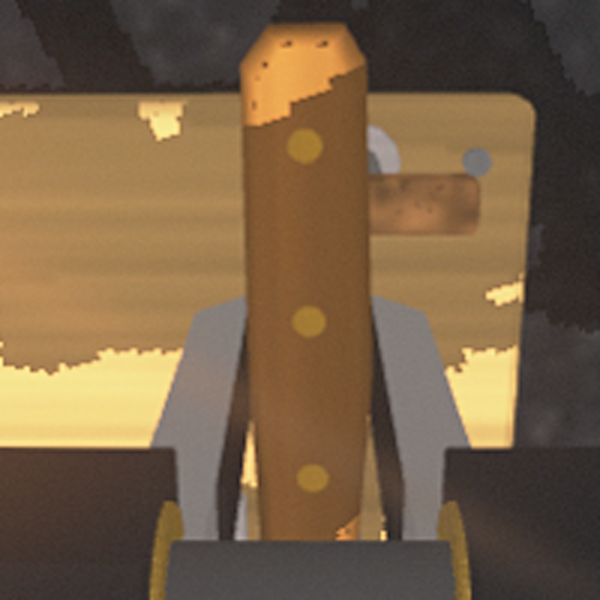

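View pics/w2.png

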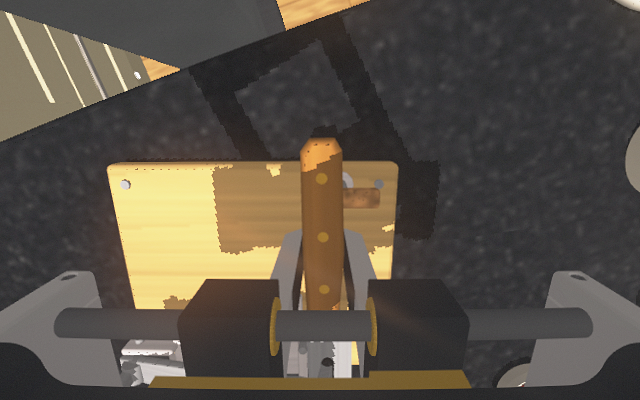

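```bash
python3 - <<'E'
from h import *
c=cam('wrist')
for a in [(305,146),(309,321),(312,477)]: print(W2S(onz(c,(220+a[0]/3,130+a[1]/3),.0865)).round(2))
c2=cam('wrist')
E
python3 - <<'E'
from h import *
# same from earlier view w1 (pose then)
p=r.camera_params('wrist');f=200/np.tan(np.radians(p['vertical_fov'])/2)
W=np.eye(4);W[:3,:3]=R.from_quat(down(0)).as_matrix()
# pose used: S2W with old O
Oo=np.array([.4838,.1065,0]);W[:3,3]=Oo+R.from_euler('z',YAW).as_matrix()@np.array([-.082,.048,.22])
c=(np.array([[f,0,p['cx']],[0,f,p['cy']],[0,0,1.]]),np.array(p['dist_coeffs']),W@p['tool_from_camera'])
for a in [(449,88),(447,181),(446,269)]: print(W2S(onz(c,(190+a[0]/3,120+a[1]/3),.0865)).round(2))
E
```

```text
[-130.12   52.57   86.5 ]
[-97.17  53.27  86.5 ]
[-64.26  53.85  86.5 ]
[-129.63   62.48   86.5 ]
[-96.34  62.26  86.5 ]
[-63.05  62.37  86.5 ]
```

```bash
cat >> h.py <<'E'
Rz=R.from_euler('z',-YAW)
def fm(n=8):
    F=[];M=[]
    for _ in range(n):
        F.append(r.current_contact_force());M.append(r.current_moment());r.wait(.02)
    return Rz.apply(np.mean(F,0)),Rz.apply(np.mean(M,0))
E
python3 - <<'E'
from h import *
A=down(0); z=59
r.ungrasp()
r.servo_line(S2W((-82,57,z)),A,v=.05)
r.close(12)
f0,m0=fm(); print(r.current_width(),f0.round(2))
for y in (56.5,56,55.6,55.3,55,54.7,54.4):
    r.servo_line(S2W((-82,y,z)),A,v=.02)
    f,m=fm(); f-=f0;m-=m0
    print(y,W2S(r.current_tool_pos()).round(2),f.round(2),m.round(3),(m[2]/f[1]*1000).round(0))
    if f[1]>2.2: break
c=cam('wrist');save('wrist','w3.png')
im=cv2.imread('pics/w3.png'); cv2.imwrite('pics/w3c.png',cv2.resize(im[130:330,220:420],None,fx=3,fy=3,interpolation=cv2.INTER_CUBIC))
print(r.current_time_s())
E
```

```text
0.02360496283546536 [-0.57 -1.95  1.86]
56.5 [-82.12  56.7   58.98] [-0.19  1.6  -1.03] [0.362 0.08  0.012] 7.0
56 [-81.88  56.14  58.99] [ 0.2   2.62 -2.66] [ 0.558 -0.014  0.073] 28.0
10.7417
```

View pics/w3c.png

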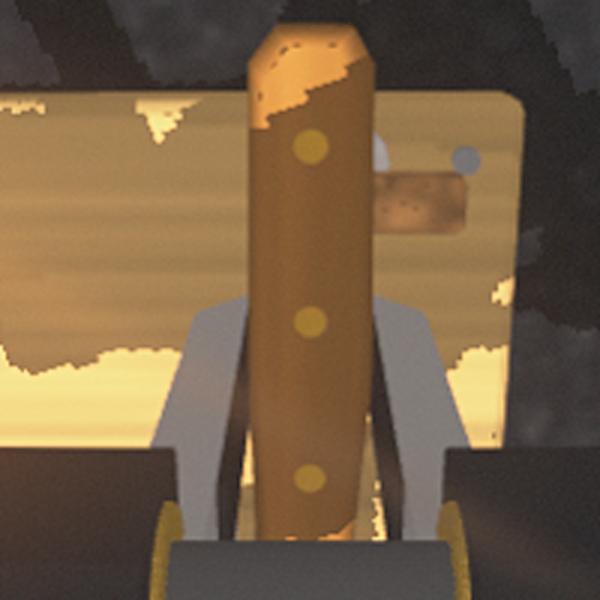

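```bash
python3 - <<'E'
from h import *
A=down(0); z=59
for y in (55.8,55.5,55.2,54.9,54.6,54.3):
    r.servo_line(S2W((-82,y,z)),A,v=.02)
    f,m=fm(6)
    print(y,W2S(r.current_tool_pos()).round(2),f.round(2),m.round(3))
    if m[2]>.25: break
c=cam('wrist');im=r.get_image('wrist')[:,:,::-1]; cv2.imwrite('pics/w4.png',im);cv2.imwrite('pics/w4c.png',cv2.resize(im[130:330,220:420],None,fx=3,fy=3,interpolation=cv2.INTER_CUBIC))
import pickle;pickle.dump(c,open('c4.pkl','wb'))
print(r.current_time_s())
E
```

```text
55.8 [-81.89  55.74  58.98] [ 0.02  0.6  -0.88] [ 0.093 -0.014  0.017]
55.5 [-81.91  55.5   59.02] [ 0.5   0.59 -1.25] [ 0.091 -0.07   0.049]
55.2 [-81.94  55.27  59.03] [ 0.43  0.92 -1.55] [ 0.159 -0.087  0.078]
54.9 [-82.    55.03  59.04] [-0.01  1.43 -1.98] [ 0.289 -0.063  0.126]
54.6 [-82.    54.75  59.04] [ 0.03  2.57 -1.46] [ 0.386 -0.019  0.161]
54.3 [-82.03  54.44  59.03] [ 0.16  2.93 -1.64] [0.547 0.037 0.204]
12.8917
```

View pics/w4c.png

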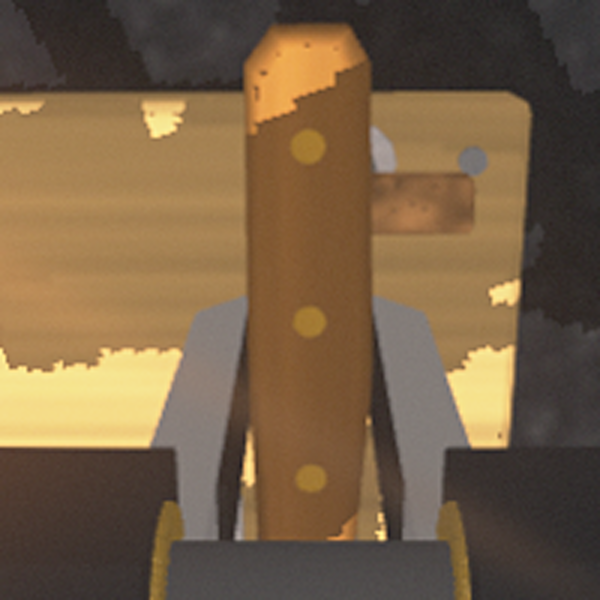

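```bash
python3 - <<'E'
from h import *
A=down(-.014); z=59
r.servo_line(S2W((-82,55.8,z)),A,v=.03)
for y in (55.3,54.9,54.6,54.3):
    r.servo_line(S2W((-82,y,z)),A,v=.02)
    f,m=fm(6)
    print(y,W2S(r.current_tool_pos()).round(2),f.round(2),m.round(3))
    if f[1]>2.8: break
c=cam('wrist');im=r.get_image('wrist')[:,:,::-1]; cv2.imwrite('pics/w5.png',im);cv2.imwrite('pics/w5c.png',cv2.resize(im[130:330,220:420],None,fx=3,fy=3,interpolation=cv2.INTER_CUBIC))
def riv(im,c):
    out=[]
    g=cv2.resize(im[130:330,220:420],None,fx=3,fy=3,interpolation=cv2.INTER_CUBIC)
    h=cv2.cvtColor(g,cv2.COLOR_BGR2HSV)
    for v in(147,322,478):
        w=g[v-28:v+28,280:340].astype(float); s=w[:,:,1]*1.0; s=s-np.median(s); m=s>20
        yy,xx=np.nonzero(m); out.append(W2S(onz(c,(220+(280+xx.mean()+.5)/3,130+(v-28+yy.mean()+.5)/3),.0865)).round(2))
    return out
print(riv(im,c))
import pickle;print(riv(cv2.imread('pics/w4.png'),pickle.load(open('c4.pkl','rb'))))
print(r.current_time_s())
E
```

```text
55.3 [-81.99  55.23  58.99] [ 0.44  2.18 -1.42] [ 0.382 -0.017  0.214]
54.9 [-82.04  54.97  59.02] [-0.14  2.5  -0.93] [0.438 0.02  0.231]
54.6 [-82.08  54.71  59.02] [-0.63  2.83 -0.83] [0.57  0.13  0.203]
[array([-129.7 ,   54.59,   86.5 ]), array([-96.64,  54.78,  86.5 ]), array([-63.56,  54.94,  86.5 ])]
[array([-129.79,   54.13,   86.5 ]), array([-96.75,  54.42,  86.5 ]), array([-63.68,  54.73,  86.5 ])]
14.2417
```

```bash
python3 - <<'E'
from h import *
A=down(-.014); z=59
r.servo_line(S2W((-82,54.9,z)),A,v=.03)
f,m=fm(4);print(f.round(2),m.round(3))
r.ungrasp()
r.servo_line(S2W((-82,54.9,110)),A,v=.15)
r.movep(S2W((-30,25,215)),down(-np.pi/2))
c=cam('wrist');im=r.get_image('wrist')[:,:,::-1]; cv2.imwrite('pics/w6.png',im)
import pickle;pickle.dump(c,open('c6.pkl','wb'))
print(r.current_time_s())
E
```

```text
[-1.35  2.35 -0.21] [0.37  0.171 0.205]
17.5583
```

View pics/w6.png

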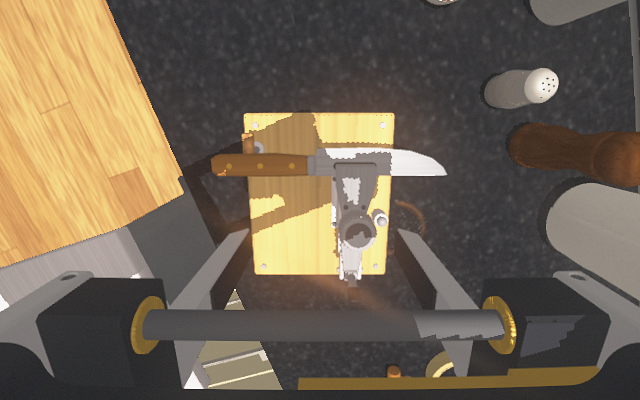

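```bash
python3 - <<'E'
from h import *
import pickle
c=pickle.load(open('c6.pkl','rb'))
x0,y0,s=200,105,3
def px(v): return ((proj(c,S2W(v))[0]-[x0,y0])*s).round(0)
im=cv2.imread('pics/w6.png');g=cv2.resize(im[y0:y0+190,x0:x0+255],None,fx=s,fy=s,interpolation=cv2.INTER_CUBIC)
cv2.imwrite('pics/w6c.png',g)
for v in [(0,0,141),(-16,40,81.5),(16,40,81.5),(-60,43,79),(80,43,79),(0,-75,136),(-115,66,68.5)]: print(v,px(v))
E
```

```text
(0, 0, 141) [469. 388.]
(-16, 40, 81.5) [410. 220.]
(16, 40, 81.5) [499. 220.]
(-60, 43, 79) [288. 211.]
(80, 43, 79) [675. 211.]
(0, -75, 136) [460. 589.]
(-115, 66, 68.5) [139. 143.]
```

View pics/w6c.png

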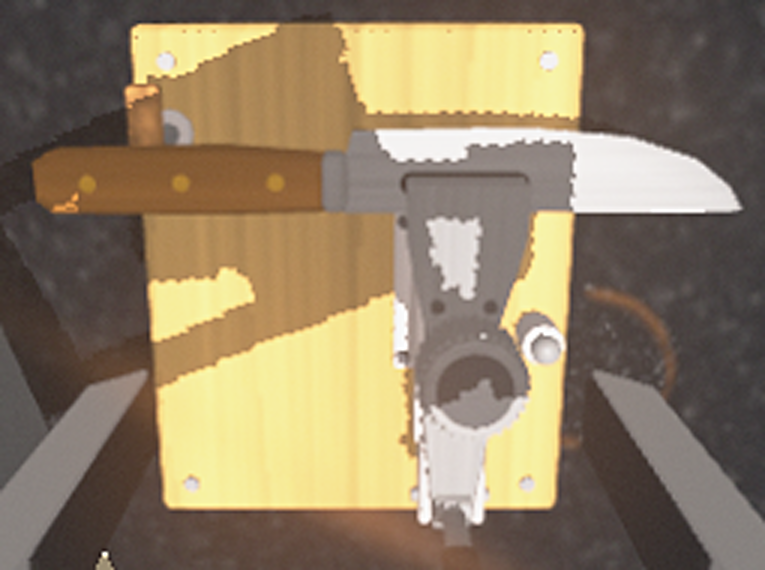

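```bash
python3 - <<'E'
from h import *
import json
O2=S2W((1.7,.3,0)); json.dump(dict(O=list(O2),yaw=YAW),open('stand.json','w')); O[:]=O2
t=r.current_time_s()
N=(0,.2)
a0=.63
r.movep(S2W((*N,150)),down(a0))
print('down',r.servo_line(S2W((*N,132-19)),down(a0),v=.08,force_limit=6))
r.close(45)
f,m=fm(3);print(r.current_width(),f.round(1),m.round(2),W2S(r.current_tool_pos()).round(1))
for k in (1,2):
    th=a0-1.1*k
    q=r.ik(S2W((*N,113-.88*k)),down(th)); r.set_joints(q)
    f,m=fm(3);print(r.current_joint_pos()[5],r.current_width(),f.round(1),m.round(2),W2S(r.current_tool_pos()).round(1))
print(r.current_time_s()-t)
E
```

```text
down False
0.03195316817930295 [ 0.1 -0.5  0.3] [-0.09  0.    0.  ] [0.00e+00 1.00e-01 1.13e+02]
-0.7404007690921629 0.032192294084576786 [ 0.1 -3.8  1.1] [-0.76 -0.14  0.23] [  0.2  -0.4 112.2]
0.3604073103457379 0.03233975288197586 [-0.3 -5.4  2. ] [-1.18 -0.01  0.23] [ -0.2  -0.8 111.2]
5.75
```

```bash
cat >> h.py <<'E'
HX=0.;RL=54.
def lp(a,up=0): return S2W((HX,-75-RL*np.sin(a),70+RL*np.cos(a)-19+up))
LA=down(-np.pi/2)
def lstep(a,v=.04,n=4):
    r.servo_line(lp(a),LA,v=v); f,m=fm(n)
    tan=np.array([0,-np.cos(a),-np.sin(a)]); rad=np.array([0,-np.sin(a),np.cos(a)])
    p=W2S(r.current_tool_pos()); aa=np.arctan2(-(p[1]+75),p[2]+19-70)
    return aa,-(f@tan),f@rad,f,p
E
python3 - <<'E'
from h import *
t=r.current_time_s()
r.ungrasp()
r.servo_line(S2W((0,.2,150)),LA,v=.2)
save('wrist','w7.png')
r.movep(lp(0,35),LA)
print(r.servo_line(lp(0),LA,v=.12,force_limit=6))
r.close(8)
f0,m0=fm(5);print(r.current_width(),f0.round(2))
for a in (.1,.2,.3,.4):
    x=lstep(a);print(a,round(x[0],3),x[1].round(2),x[2].round(2))
print(r.current_time_s()-t,r.current_time_s())
E
```

```text
False
0.012728700723677815 [-0.53  0.13  0.84]
0.1 0.1 1.72 0.19
0.2 0.209 0.97 0.91
0.3 0.31 0.08 1.93
0.4 0.409 0.22 3.47
4.975000000000001 28.2833
```

View pics/w7.png

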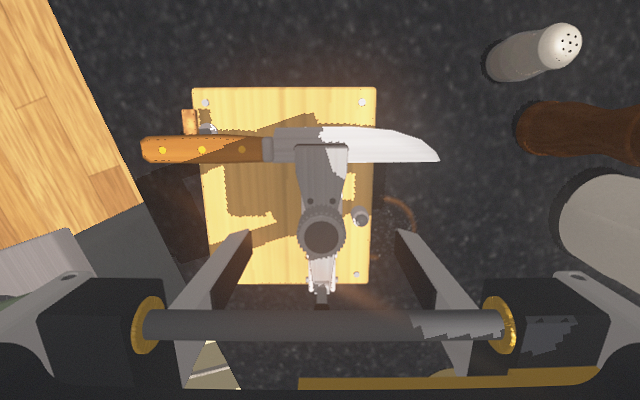

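```bash
python3 - <<'E'
from h import *
t=r.current_time_s()
prev=[]
for a in np.arange(.5,1.58,.06):
    x=lstep(a,n=4);print(round(a,2),round(x[0],3),x[1].round(2),x[2].round(2))
    prev.append(x[1])
    if x[1]>3.6: break
print(r.current_time_s()-t,r.current_time_s())
E
```

```text
0.5 0.506 0.74 4.22
0.56 0.561 1.36 4.6
0.62 0.62 2.07 6.11
0.68 0.681 2.54 6.43
0.74 0.743 2.91 7.73
0.8 0.805 2.36 8.04
0.86 0.866 3.23 8.91
0.92 0.926 2.88 8.68
0.98 0.986 2.83 8.03
1.04 1.045 1.85 5.75
1.1 1.099 4.74 10.34
3.5167 31.8
```

```bash
python3 - <<'E'
from h import *
import json
t=r.current_time_s()
r.servo_line(lp(.95),LA,v=.05)
O2=S2W((0,-1.5,0)); json.dump(dict(O=list(O2),yaw=YAW),open('stand.json','w')); O[:]=O2
r.ungrasp(); r.servo_line(lp(.95),LA,v=.1); r.close(6)
f,m=fm(4);print(f.round(2))
for a in np.arange(.98,1.4,.04):
    x=lstep(a,n=5);print(round(a,2),round(x[0],3),x[1].round(2),x[2].round(2))
    if x[1]>3.5: break
save('wrist','w8.png')
print(r.current_time_s()-t,r.current_time_s())
E
```

```text
[-0.06 -0.03  0.03]
0.98 0.981 -0.45 -0.03
1.02 1.021 -0.18 -0.3
1.06 1.061 -0.16 -0.17
1.1 1.101 0.13 0.11
1.14 1.141 -0.11 -0.27
1.18 1.181 -0.04 0.06
1.22 1.221 0.08 0.0
1.26 1.261 0.19 -0.2
1.3 1.301 0.69 -0.24
1.34 1.341 -0.48 0.14
1.38 1.381 -0.07 0.02
7.116699999999998 38.9167
```

View pics/w8.png

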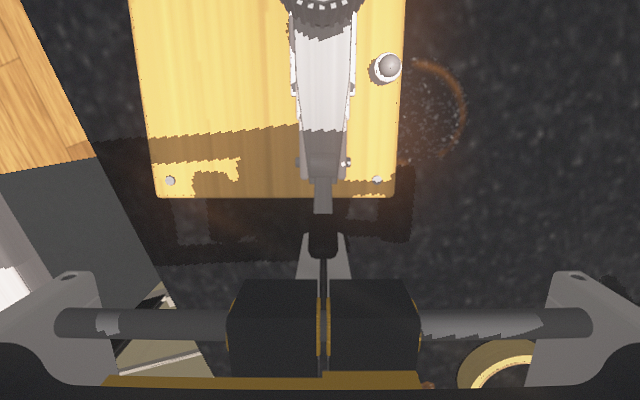

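```bash
python3 - <<'E'
from h import *
print(r.current_width())
c=cam('wrist')
from scipy.optimize import minimize_scalar
def pt(a,l): return S2W((0,-75-l*np.sin(a),70+l*np.cos(a)))
for a in np.arange(0,1.61,.1): print(round(a,1),*[proj(c,pt(a,l))[0].round(0) for l in(20,42,54,66)])
E
```

```text
0.00038054622646405687
0.0 [323. 169.] [323. 178.] [323. 183.] [323. 191.]
0.1 [323. 173.] [323. 187.] [323. 196.] [323. 208.]
0.2 [323. 177.] [323. 195.] [323. 208.] [323. 223.]
0.3 [323. 180.] [323. 203.] [323. 219.] [323. 237.]
0.4 [323. 183.] [323. 210.] [323. 228.] [323. 249.]
0.5 [323. 186.] [323. 217.] [323. 237.] [323. 259.]
0.6 [323. 189.] [323. 222.] [323. 243.] [323. 267.]
0.7 [323. 191.] [323. 227.] [323. 249.] [323. 273.]
0.8 [323. 193.] [323. 230.] [323. 253.] [323. 277.]
0.9 [323. 195.] [323. 233.] [323. 256.] [323. 280.]
1.0 [323. 196.] [323. 235.] [323. 257.] [323. 281.]
1.1 [323. 197.] [323. 236.] [323. 258.] [323. 281.]
1.2 [323. 198.] [323. 236.] [323. 258.] [323. 279.]
1.3 [323. 198.] [323. 236.] [323. 256.] [323. 277.]
1.4 [323. 198.] [323. 234.] [323. 254.] [323. 273.]
1.5 [323. 197.] [323. 233.] [323. 251.] [323. 269.]
1.6 [323. 196.] [323. 230.] [323. 248.] [323. 264.]
```

```bash
python3 - <<'E'
import cv2
im=cv2.imread('pics/w8.png'); cv2.imwrite('pics/w8c.png',cv2.resize(im[130:300,240:410],None,fx=4,fy=4,interpolation=cv2.INTER_CUBIC)[:600])
E
```

```text
(no output)
```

View pics/w8c.png

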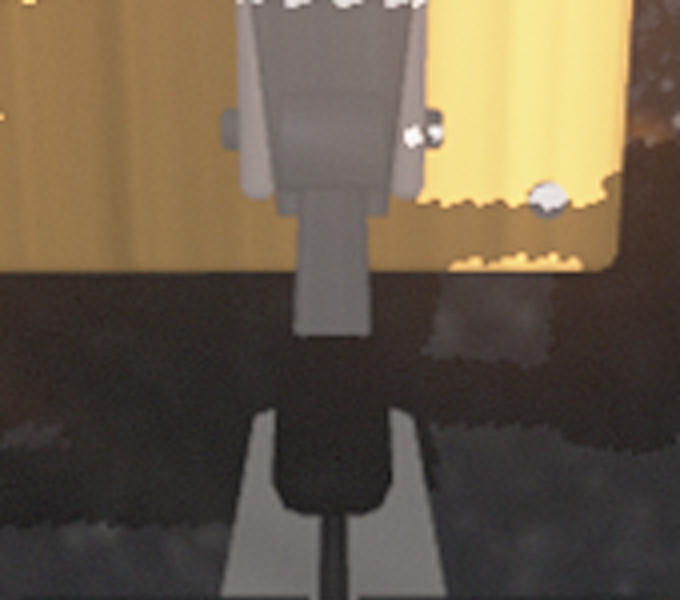

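```bash
python3 - <<'E'
from h import *
t=r.current_time_s()
r.servo_line(lp(1.38,60),LA,v=.3)
r.ungrasp()
r.servo_line(lp(.47,45),LA,v=.25); r.servo_line(lp(.47),LA,v=.15,force_limit=8)
r.close(8); print(r.current_width())
f,m=fm(4);print(f.round(2))
for a in np.arange(.52,.95,.05):
    x=lstep(a,n=4,v=.05);print(round(a,2),round(x[0],3),x[1].round(2),x[2].round(2))
    if x[1]>4.2: break
print(r.current_time_s()-t,r.current_time_s(),r.current_width())
E
```

```text
0.012936223983235018
[-0.91  0.    0.6 ]
0.52 0.514 3.37 0.8
0.57 0.572 2.82 0.08
0.62 0.627 2.15 -0.05
0.67 0.677 1.53 0.22
0.72 0.727 1.98 0.87
0.77 0.776 1.77 2.39
0.82 0.825 1.29 3.35
0.87 0.873 1.52 4.51
0.92 0.923 1.53 5.45
6.675000000000004 45.5917 0.012841190692948281
```

```bash
python3 - <<'E'
from h import *
t=r.current_time_s()
for a in np.arange(.97,1.3,.04):
    x=lstep(a,n=3,v=.06);print(round(a,2),round(x[0],3),x[1].round(2),x[2].round(2))
    if x[1]>3.2: break
print(r.current_time_s()-t,r.current_time_s(),r.current_width())
E
```

```text
0.97 0.973 1.51 5.14
1.01 1.012 2.62 5.64
1.05 1.051 2.32 5.98
1.09 1.092 2.44 6.44
1.13 1.133 2.45 6.35
1.17 1.174 3.1 6.54
1.21 1.214 2.71 7.16
1.25 1.254 3.18 7.8
1.29 1.294 3.61 7.35
2.6999999999999957 48.2917 0.012742173895006237
```

```bash
python3 - <<'E'
from h import *
t=r.current_time_s()
im0=r.get_image('wrist')[:,:,::-1];cv2.imwrite('pics/w9.png',im0)
r.ungrasp()
c=cam('wrist');im=r.get_image('wrist')[:,:,::-1];cv2.imwrite('pics/w10.png',im)
def pt(a,l): return S2W((0,-75-l*np.sin(a),70+l*np.cos(a)))
for a in np.arange(0,1.61,.1): print(round(a,1),*[proj(c,pt(a,l))[0].round(0)[1] for l in(0,42,66)])
print(r.current_time_s()-t,r.current_time_s())
a=im[100:300,240:410];b=im0[100:300,240:410]
cv2.imwrite('pics/w10c.png',cv2.resize(np.hstack([b,a]),None,fx=2.3,fy=2.3,interpolation=cv2.INTER_CUBIC))
E
```

```text
0.0 164.0 178.0 191.0
0.1 164.0 187.0 207.0
0.2 164.0 195.0 222.0
0.3 164.0 203.0 235.0
0.4 164.0 210.0 247.0
0.5 164.0 216.0 256.0
0.6 164.0 221.0 264.0
0.7 164.0 226.0 270.0
0.8 164.0 229.0 274.0
0.9 164.0 232.0 277.0
1.0 164.0 234.0 278.0
1.1 164.0 235.0 278.0
1.2 164.0 235.0 277.0
1.3 164.0 234.0 274.0
1.4 164.0 233.0 271.0
1.5 164.0 231.0 267.0
1.6 164.0 229.0 262.0
1.391600000000004 49.6833
```

View pics/w10c.png

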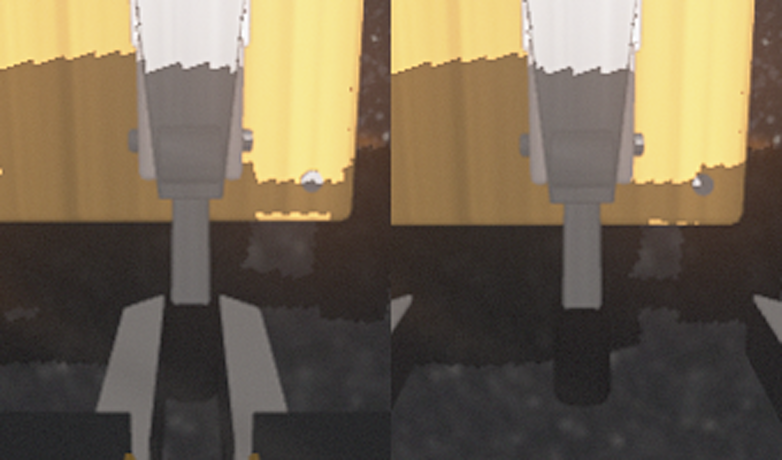

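```bash
python3 - <<'E'
from h import *
t=r.current_time_s()
T=lambda s:print(s,round(r.current_time_s(),2))
r.close(10); print(r.current_width())
for a in(1.0,.7,.4): r.servo_line(lp(a),LA,v=.12)
T('raised'); r.ungrasp(); T('open')
r.servo_line(lp(.4,40),LA,v=.3)
a0=1.43
r.movep(S2W((0,0,140)),down(a0)); T('over nut')
print(r.servo_line(S2W((0,0,111.5)),down(a0),v=.1,force_limit=8),r.current_width())
r.close(45); T('gripped'); print(r.current_width(),W2S(r.current_tool_pos()).round(1))
q=r.ik(S2W((0,0,109.1)),LA); print(r.current_joint_pos()[5],q[5])
E
```

```text
0.012933118646263925
raised 51.74
open 53.03
over nut 55.7
False 0.09404096331988439
gripped 57.11
0.03223876563739525 [-4.000e-01  1.000e-01  1.115e+02]
-2.64278523980143 0.358008545787031
```

```bash
python3 - <<'E'
from h import *
T=lambda s:print(s,round(r.current_time_s(),2))
r.set_joints(r.ik(S2W((0,0,109.1)),LA)); T('turned')
print(r.current_width(),np.round(r.current_moment(),2),W2S(r.current_tool_pos()).round(1),r.current_joint_pos()[5])
r.ungrasp(); T('open')
r.servo_line(lp(.4),LA,v=.2); T('at lever')
r.close(20); T('grip'); print(r.current_width())
for a in(.6,.75):
    x=lstep(a,n=1,v=.1);print(a,round(x[0],3),x[1].round(1),x[2].round(1))
T('')
E
```

```text
turned 59.65
0.032157772651144834 [1.03 0.27 0.26] [ -0.4   2.  109.2] 0.3583113321324373
open 60.7
at lever 61.33
grip 62.54
0.012714256671821824
0.6 0.598 2.4 3.1
0.75 0.755 1.6 4.9
 63.08
```

```bash
python3 - <<'E'
from h import *
T=lambda s:print(s,round(r.current_time_s(),2))
for a in(.85,.92,1.0):
    x=lstep(a,n=2,v=.1);print(a,round(x[0],3),x[1].round(1),x[2].round(1))
T('')
E
```

```text
0.85 0.857 3.1 9.6
0.92 0.927 3.4 11.2
1.0 1.009 4.8 13.9
 63.93
```

```bash
python3 - <<'E'
from h import *
import h
T=lambda s:print(s,round(r.current_time_s(),2))
for a in(1.2,1.4,1.6,1.64):
    x=lstep(a,n=1,v=.11);print(a,round(x[0],3),x[1].round(1),x[2].round(1))
T('')
E
```

```text
1.2 1.207 6.1 15.2
1.4 1.394 9.4 15.3
1.6 1.601 -0.5 0.7
1.64 1.641 0.1 0.6
 65.0
```

```bash
python3 - <<'E'
from h import *
print(r.current_width(),r.current_tool_pos())
c=cam('wrist');im=r.get_image('wrist')[:,:,::-1];cv2.imwrite('pics/w11.png',im)
def pt(a,l): return S2W((0,-75-l*np.sin(a),70+l*np.cos(a)))
for a in np.arange(0,1.61,.1): print(round(a,1),*[proj(c,pt(a,l))[0].round(0)[1] for l in(0,42,66)])
cv2.imwrite('pics/w11c.png',cv2.resize(im[100:300,200:440],None,fx=2.5,fy=2.5,interpolation=cv2.INTER_CUBIC))
E
```

```text
0.0005927615804495837 [ 0.44759167 -0.01522493  0.04722992]
0.0 166.0 183.0 199.0
0.1 166.0 193.0 218.0
0.2 166.0 202.0 236.0
0.3 166.0 211.0 251.0
0.4 166.0 219.0 264.0
0.5 166.0 226.0 275.0
0.6 166.0 232.0 283.0
0.7 166.0 236.0 289.0
0.8 166.0 240.0 293.0
0.9 166.0 243.0 295.0
1.0 166.0 245.0 295.0
1.1 166.0 245.0 295.0
1.2 166.0 245.0 292.0
1.3 166.0 244.0 289.0
1.4 166.0 243.0 285.0
1.5 166.0 241.0 280.0
1.6 166.0 238.0 274.0
```

View pics/w11c.png

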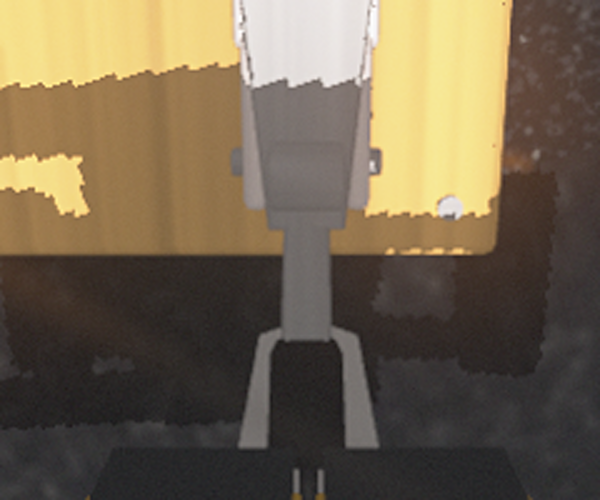

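```bash
python3 - <<'E'
from h import *
T=lambda s:print(s,round(r.current_time_s(),2))
def tp(a,l=60,off=4): return S2W((0,-75-l*np.sin(a)+off*np.cos(a)+8,70+l*np.cos(a)+off*np.sin(a)))
r.servo_line(S2W((0,-140,138)),LA,v=.3); T('up')
r.servo_line(S2W((0,-94,133)),LA,v=.25); T('over')
for a in(.85,1.1,1.35,1.55,1.62):
    r.servo_line(tp(a),LA,v=.12); f=Rz.apply(r.current_contact_force()); p=W2S(r.current_tool_pos()); print(a,f.round(1),(p-W2S(tp(a))).round(1))
T('')
E
```

```text
up 65.51
over 65.84
0.85 [0.3 0.4 1.1] [-0.4 -0.8 -0.5]
1.1 [ 1.9 -0.2  1.3] [-0.3 -0.1 -0. ]
1.35 [-2.2  0.4  2.4] [-0.9 -0.2 -0.3]
1.55 [0.2 0.  0.4] [-0.6 -0.1 -0.3]
1.62 [-1.7  1.   6.7] [1.2 0.2 1.5]
 67.26
```

```bash
python3 - <<'E'
from h import *
p=W2S(r.current_tool_pos())
r.servo_line(S2W((0,p[1],p[2]-2.0)),LA,v=.05,force_limit=20)
print(Rz.apply(r.current_contact_force()).round(1),W2S(r.current_tool_pos()).round(1))
c=cam('wrist');im=r.get_image('wrist')[:,:,::-1];cv2.imwrite('pics/w12.png',im)
def pt(a,l): return S2W((0,-75-l*np.sin(a),70+l*np.cos(a)))
for a in np.arange(.6,1.61,.1): print(round(a,1),*[proj(c,pt(a,l))[0].round(0)[1] for l in(0,42,66)])
cv2.imwrite('pics/w12c.png',cv2.resize(im[80:320,200:440],None,fx=2.5,fy=2.5,interpolation=cv2.INTER_CUBIC))
print(r.current_time_s())
E
```

```text
[-2.7 -1.6  9.5] [   1.3 -126.9   72.4]
0.6 162.0 217.0 258.0
0.7 162.0 221.0 264.0
0.8 162.0 225.0 268.0
0.9 162.0 228.0 271.0
1.0 162.0 229.0 272.0
1.1 162.0 230.0 272.0
1.2 162.0 231.0 271.0
1.3 162.0 230.0 269.0
1.4 162.0 229.0 266.0
1.5 162.0 228.0 262.0
1.6 162.0 225.0 258.0
67.5583
```

View pics/w12c.png

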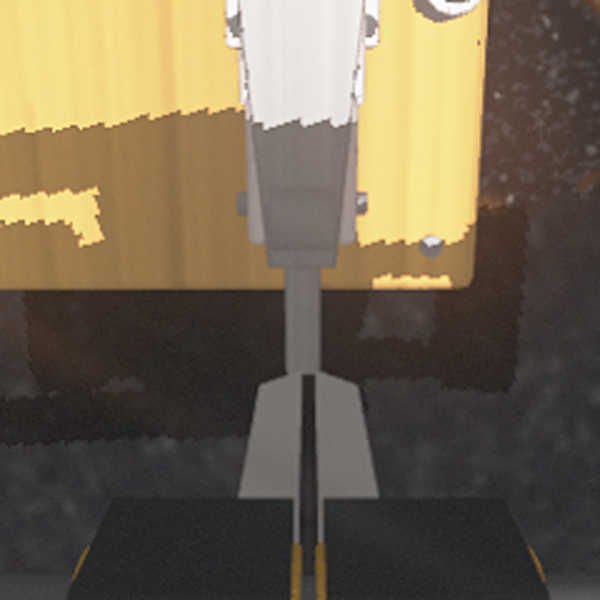

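```bash
python3 - <<'E'
from h import *
p=W2S(r.current_tool_pos())
r.servo_line(S2W((0,p[1]-3,p[2]-2.2)),LA,v=.05,force_limit=20)
print(Rz.apply(r.current_contact_force()).round(1),W2S(r.current_tool_pos()).round(1))
p=W2S(r.current_tool_pos())
r.servo_line(S2W((0,p[1]+5,p[2]+70)),LA,v=.2)
c=cam('wrist');im=r.get_image('wrist')[:,:,::-1];cv2.imwrite('pics/w13.png',im)
def pt(a,l): return S2W((0,-75-l*np.sin(a),70+l*np.cos(a)))
for a in np.arange(.6,1.61,.1): print(round(a,1),*[proj(c,pt(a,l))[0].round(0)[1] for l in(0,42,66)])
cv2.imwrite('pics/w13c.png',cv2.resize(im[80:320,200:440],None,fx=2.5,fy=2.5,interpolation=cv2.INTER_CUBIC))
print(r.current_time_s(),r.current_contact_force())
E
```

```text
[-1.5  5.1  9.7] [   1.7 -128.1   72.4]
0.6 155.0 192.0 217.0
0.7 155.0 195.0 222.0
0.8 155.0 198.0 226.0
0.9 155.0 200.0 229.0
1.0 155.0 202.0 231.0
1.1 155.0 203.0 233.0
1.2 155.0 204.0 233.0
1.3 155.0 204.0 232.0
1.4 155.0 204.0 231.0
1.5 155.0 203.0 229.0
1.6 155.0 202.0 227.0
68.3667 [-1.15904844 -0.25465362  0.29548777]
```

View pics/w13.png

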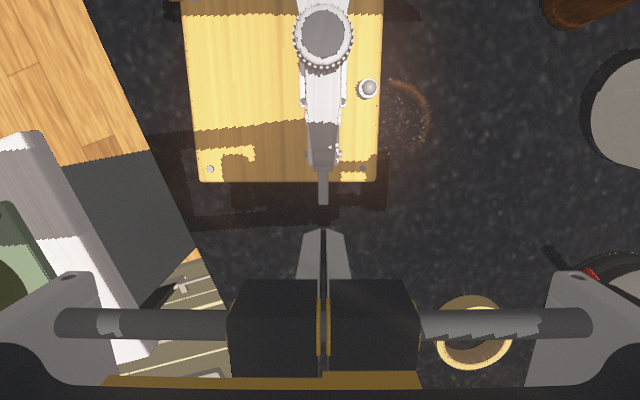

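View pics/w13c.png

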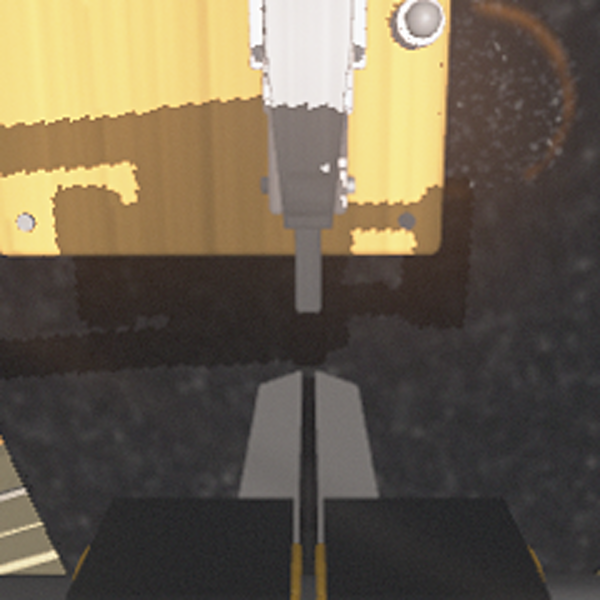

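```bash
python3 - <<'E'
from h import *
cv2.imwrite('pics/t9.png',cv2.resize(r.get_image('top')[180:275,280:370],None,fx=6,fy=6,interpolation=cv2.INTER_CUBIC)[:,:,::-1])
r.close_job()
E
```

```text
the job is handed in; nothing more can be done
```

View pics/t9.png

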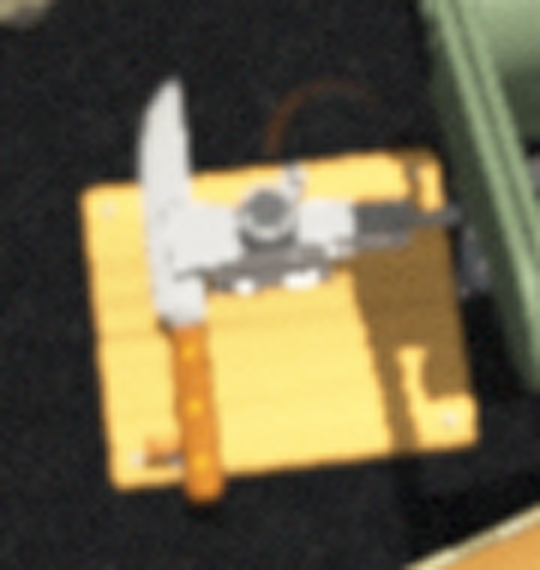

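I handed the job in at about 68.5 s with the knife against both stop pins and the lever folded flat. The bite angle of the lever was never measured cleanly, so the lock force is the uncertain part.

- **Knife:** I slid it back until the push forces showed contact with both pins. A close picture after release showed the spine straight and within about 0.5 mm of the stop line. The last overhead picture shows it still in place, but at low resolution.
- **Nut:** I turned it clockwise 2.2 rad, then another 3.0 rad, about 5.2 rad in all. The 3.0 rad was calculated, not felt. After the first turn the released lever stayed at about 1.3 rad, so it had not bitten by then. The given limits then put the remaining turn at 2.55 to 3.4 rad, which should mean a bite at about 0.75 to 0.85 rad. During folding the push at the grip rose from 1.6 N at 0.75 rad to 4.8 N at 1.0 rad, which fits a bite a little past 0.8. It is less than the expected push and the readings had sideways grip load in them.
- **Lever:** It slipped out of the grip twice. The first slip was during testing, when it was found swung up to about 0.47 rad. That doesn't fit with it later staying at 1.3 rad, and I did not find the cause. The second was past 1.4 rad during the final fold, when it swung back to about 0.7 rad. I then pressed it down with the shut fingers to its stop at about 10 N. The last wrist picture, with the arm lifted clear, shows it staying flat at about 1.5 to 1.6 rad.

I did not touch the mug, timer, tape or stone rod.

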